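# Unlatch the pantry box and put the sauce jar away

### The job

Put the red-lidded sauce jar away in the white pantry box: give the black latch knob on the wooden lid a full quarter turn clockwise to its stop while the lid is still down, swing the lid up until it stands open by itself close to upright (or beyond), then gently set the jar down upright on the cork coaster inside, letting go only once it stands there. Leave the lid standing open, and do not disturb the amber jar already in the box or the mug and white can on the counter.

Things in the scene. Friction and masses are not known exactly. Their poses are not given: they have to be found in the camera images.
- pantry_box: White pantry box fixed to the counter, 210 (its x) x 290 (its y) x 100 high mm, walls and floor 6 mm thick. Origin: centre of its underside; x points from the front (latch side, nearer the robot) to the hinge side, z up. Inside, 66 mm either side of the middle along its y, are two places: one holds the amber jar, the other the coaster; which is which varies.
- lid (a joint): Angle of the wooden lid (214 x 294 x 8 mm, 0.3 kg, underside 100.5 mm above the counter): 0 shut, grows as it swings up and away from the robot, stop at 1.8 rad. Hinge along the box's y at its far (+x) rim, stiff (0.45 N m): the lid stays where it is left; lifting at the knob takes about 5 N. A cam under the lid holds it shut while the latch is below about 1.05 rad.
- lid_hinge (a point): Point on the lid's hinge axis, in the middle of the box's width, at box x +105 mm and 100.5 mm above the counter. Its axes turn with the lid.
- latch (a joint): Angle of the latch knob: 0 latched (bar along the box's y, parallel to the hinge), grows clockwise seen from above, stop at 1.571 rad (released: bar along the box's x, pointing to the hinge). Starts at 0.1 to 0.4 rad. Friction 0.12 N m, no spring; it stays where it is left.
- latch_grip (a point): Grip point on the black knob's axis, 166 mm before the hinge axis and, lid shut, 38 mm above it (30 mm above the lid's top face). The knob: upright bar 66 mm long, 16 mm thick, standing 8 to 44 mm above the lid's top, on a disc 64 mm across, 8 mm high. Axes turn with the knob: y along the bar, z out of the lid. It rides on the lid and can serve as its handle.
- sauce_jar: Closed jar to put away, brick-red body with paper label and red lid, 62 mm diameter, 90 mm high, about 0.35 kg. Origin: centre of its underside; z up.
- coaster: Round cork coaster fixed on the box floor, 84 mm diameter, 4 mm thick. Origin: centre of its underside, 6 mm above the counter, so the jar stands on it with its underside 10 mm above the counter.
- amber_jar: Loose closed amber jar with a yellow lid standing in the box beside the coaster, 60 mm diameter, 75 mm high. Origin: centre of its underside. Leave alone.
- mug: Loose blue mug on the counter, 76 mm diameter, 90 mm high, its handle sticking out along its own +y. Origin: centre of its underside. Leave alone.
- salt_can: Loose white can on the counter, 68 mm diameter, 110 mm high. Origin: centre of its underside. Leave alone.

How it is judged:
By the outcome, as a careful person would: the job done as asked, in the order asked, and still so for the second after the job is handed in, with the robot touching nothing.
It also fails if it takes over 62 s, if anything falls off the work surface, if the arm or the gripper's body presses on something with over 40 N, if the wrist force passes 120 N, or if a joint passes its speed limit or range.

### The arm

A 7-joint arm with a two-finger parallel gripper is mounted at the origin on the work surface. World frame = base frame: x ahead of the robot, y to its left, z up, the work surface at z = 0. Lengths are in m, angles in rad, forces in N, time in s.
With the tool pointing down it reaches from about 0.4 to 0.85 m from the base axis. Payload 10.4 kg.
Tool frame: the origin (TCP) lies midway between the tips of the shut fingers; the grasp point (between the pads) lies 19 mm behind it (manip.grasp_offset is the distance from the TCP to the grasp point, in m); z points along the fingers, y is the line along which they close (so a half turn about z gives the same grasp; the last joint's range is limited). The gripper opens to 85 mm and grips with 20 to 120 N. Pads are 22 mm wide; open, the fingers measure 114 mm over their backs; the gripper's body (76 mm by 85 mm) begins 54 mm behind the grasp point. The pads swing forward as they close: fully open they stand 13 mm farther back than shut.
Start: joints at [-1.214, 0.332, -0.065, 1.46, 0.022, 1.35, -0.088], TCP at [0.232, 0.58, 0.231] pointing down, gripper open.
Joint ranges: [-2.6, 2.6], [-0.5, 2.12], [-1.47, 1.34], [0.16, 2.42], [-1.27, 4.41], [0.06, 2.06], [-2.6, 2.6]. Speed limits (rad/s): [2.22, 2.22, 2.79, 2.79, 3.14, 3.14, 3.14].

### API

Orientations are given as a unit quaternion [x, y, z, w].
In Python, from workcell import manip gives the robot as it stands.
- The arm moves only by the tool send_path, called after ">>>" by a JSON object that holds its "api" and its "payload". Schema: {"type":"object","properties":{"segments":{"type":"object","properties":{"rx":{"type":"array","items":{"type":"number"},"minItems":1,"maxItems":20},"ry":{"type":"array","items":{"type":"number"},"minItems":1,"maxItems":20},"rz":{"type":"array","items":{"type":"number"},"minItems":1,"maxItems":20},"tx":{"type":"array","items":{"type":"number"},"minItems":1,"maxItems":20},"ty":{"type":"array","items":{"type":"number"},"minItems":1,"maxItems":20},"tz":{"type":"array","items":{"type":"number"},"minItems":1,"maxItems":20},"jaw":{"type":"array","items":{"type":"number"},"minItems":1,"maxItems":20}},"additionalProperties":false,"required":["rx","ry","rz","tx","ty","tz","jaw"]},"grip_force":{"type":"number"},"only":{"type":"string"},"quiet":{"type":"boolean"},"lines":{"type":"string"}},"required":["segments"],"additionalProperties":false}. segments is an object with one list for each field, all of the same length, 1 to 20, a row being the entries at one place: rx, ry, rz (a rotation vector in units of 0.25 rad), tx, ty, tz (the shift in units of 100 mm), jaw (the opening from 0.0 (shut) to 1.0 (fully open)); each row is the pose to reach, as a shift and turn from the pose commanded when the call began, along the tool's axes at that moment; what a row does not reach only later rows make up. A row lasts 1/8 s, in which the tool goes at most 0.0625 m and 0.188 rad, less where a joint would pass 70% of its speed; a pose out of reach is approached as far as the arm can. The fingers move at their own pace and stop on an object; grip_force is the grip in N (left out, the last holds). Time passes only in rows, so rows that do not move let the fingers close. The tool returns the time, the measured TCP pose, the force, the opening and the grip force at its end. only (a regular expression) keeps the lines of the reply that match it, lines (a string "A,B") keeps lines A to B, and quiet returns only ok. Input that does not fit is refused with a message, and nothing moves.
- manip.get_obs(): the state, without advancing time (a new reading comes with each control period).
- manip.camera(name): name is "side" or "top"; returns the picture (420x560x3 uint8, blue, green, red); there is no depth.
- manip.calibration(name): a dict with "fx", "fy", "cx", "cy" (pixels), "k1" (the pictures are not rectified: a ray, as slopes to the right and down, at radius r is drawn at 1 + k1 r^2 times it, then the intrinsics apply), "world_from_camera" (4x4, takes a point from camera to world coordinates). Camera axes: x right, y up, looking along -z (the intrinsics and any distortion apply to the point x, -y, -z); pixel columns grow to the right and rows downward; lengths in m; the calibration is good to about 2 mm. A picture is of the moment at which its call begins. calibration takes no time and is no camera call.
- manip.hand_in(): hands the job in; it is judged then, once.
The state is a dict: "clock": time; "joint_pos": joint angles; "joint_velocities": joint speeds; "tau": joint torques, N m; "position": TCP position; "ee_rot": TCP orientation; "ft_force": force on the tool from outside, world axes, zero at the start; "torque": the same for the moment, N m; "grip_width": opening from 0.0 (shut) to 1.0 (fully open); "grasp_force": force on a finger pad.
Only numpy, scipy, OpenCV 4.12 (cv2) and the standard library are available. Lean on these libraries where they do the work, as an engineer would, in place of code of your own. Each camera call takes 0.05 s, during which the arm holds its last target. There are 200 camera calls.

## Working session

There is one attempt and no reset: what is moved stays moved. The work goes in short steps, Python scripts to look and compute and a tool call to move; the robot and the scene stay as the last step left them, time stands still between calls to the robot, and variables do not carry over. Pictures are saved under pics/ and viewed, at most 10 in all, crops included, and the job is handed in when it is done.

```bash
ls; mkdir -p pics; python3 - <<'E'
from workcell import manip
import cv2
for n in("top","side"):
    cv2.imwrite(f"pics/{n}0.png",manip.camera(n)); c=manip.calibration(n); print(c)
o=manip.get_obs(); print(o["clock"],o["position"],o["ee_rot"],manip.grasp_offset)
E
```

```text
pics
workcell.py
{'fx': 456.6678829679813, 'fy': 456.6678829679813, 'cx': 289.63279731748975, 'cy': 208.05022711840257, 'k1': -0.14758404287889285, 'world_from_camera': array([[-0.01224954,  0.98872965, -0.14921004,  0.41103225],
       [-0.99968025, -0.01541059, -0.02004749, -0.08677583],
       [-0.02212096,  0.14891675,  0.98860228,  1.15629816],
       [ 0.        ,  0.        ,  0.        ,  1.        ]])}
{'fx': 494.2065782263004, 'fy': 494.2065782263004, 'cx': 279.20614779929934, 'cy': 201.56361143611946, 'k1': -0.16937286453632117, 'world_from_camera': array([[-9.43112163e-01,  2.53758069e-01, -2.14816875e-01,
         3.80318575e-01],
       [-3.32474558e-01, -7.19159798e-01,  6.10139207e-01,
         4.83443736e-01],
       [ 3.40086569e-04,  6.46850853e-01,  7.62616455e-01,
         8.18919427e-01],
       [ 0.00000000e+00,  0.00000000e+00,  0.00000000e+00,
         1.00000000e+00]])}
0.1 [0.23157537 0.58016233 0.23060886] [ 1.88749368e-01  9.82025095e-01 -6.18724339e-04 -8.12658323e-05] 0.0187
```

View pics/top0.png

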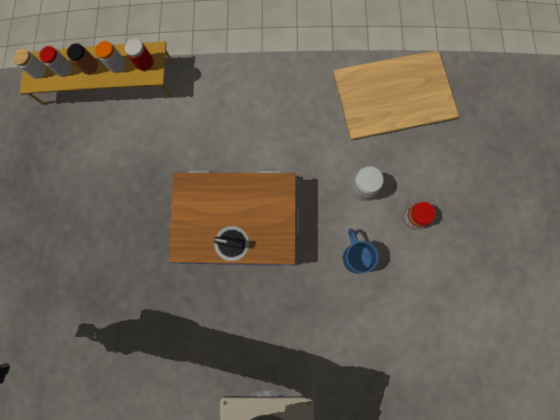

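View pics/side0.png

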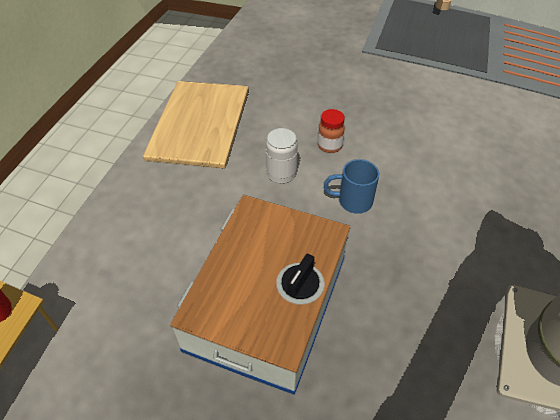

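The top view shows the box lid at about (171–297, 172–264), the knob at (232,242), the red jar lid at (423,213), the can at (370,178) and the mug at (361,256). I'll enlarge it to read more exactly.

```bash
python3 - <<'E'
import cv2
t=cv2.imread("pics/top0.png"); s=cv2.imread("pics/side0.png")
cv2.imwrite("pics/c1.png",cv2.resize(t[160:280,160:310],None,fx=5,fy=5,interpolation=cv2.INTER_CUBIC))
cv2.imwrite("pics/c2.png",cv2.resize(t[150:290,330:450],None,fx=4,fy=4,interpolation=cv2.INTER_CUBIC))
E
```

```text
(no output)
```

View pics/c1.png

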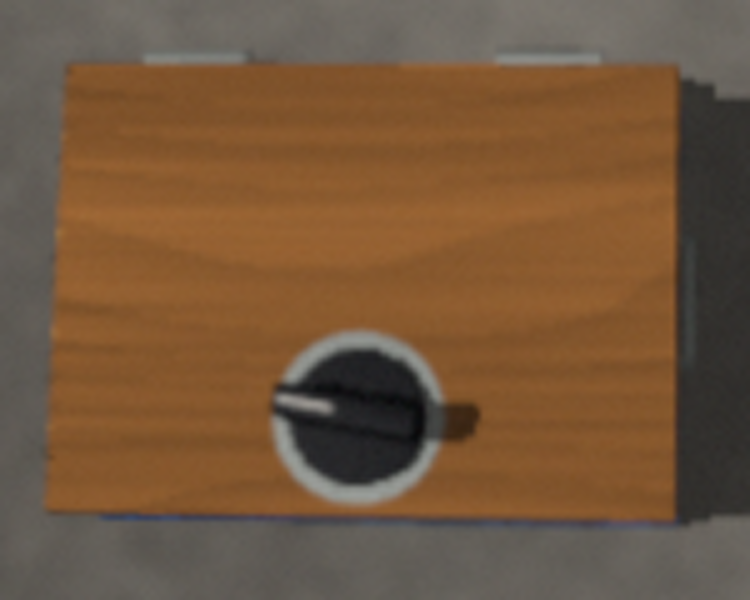

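View pics/c2.png

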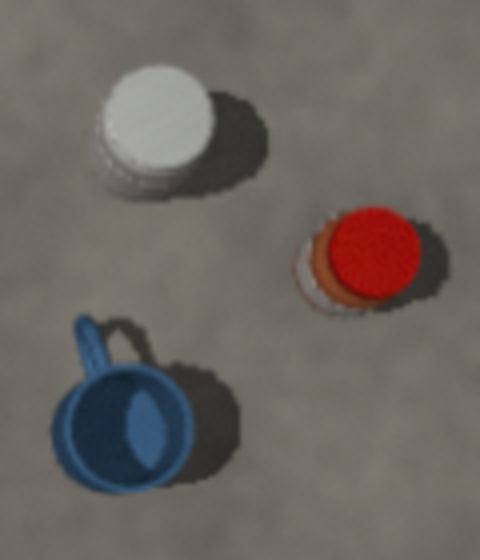

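Crop 1 (×5, offset 160,160) shows the lid corners at (68,64), (678,64), (676,521) and (45,511), the knob disc at (357,417), and the bar top running from (275,398) to (425,420). Crop 2 (×4, offset 330,150) shows the jar lid at (375,253), the can top at (158,118), and the mug rim at (128,427) with its handle tip at (85,325).

```bash
cat >h.py <<'E'
import numpy as np, cv2
from workcell import manip
from scipy.spatial.transform import Rotation as R
def px2w(cam,uv,z):
    c=manip.calibration(cam); K=np.array([[c["fx"],0,c["cx"]],[0,c["fy"],c["cy"]],[0,0,1.]])
    p=cv2.undistortPoints(np.array(uv,float).reshape(-1,1,2),K,np.array([c["k1"],0,0,0,0]))[:,0]
    T=c["world_from_camera"]; d=np.c_[p[:,0],-p[:,1],-np.ones(len(p))]@T[:3,:3].T; o=T[:3,3]
    return o+d*((np.broadcast_to(z,len(p))-o[2])/d[:,2])[:,None]
def show(P,Rt=None):
    "tool-frame shift and rotvec from present pose to TCP P (and rotation Rt)"
    o=manip.get_obs(); r=R.from_quat(o["ee_rot"])
    print("pos",o["position"].round(4),"shift",r.inv().apply(np.array(P)-o["position"]).round(4), "rot",(r.inv()*Rt).as_rotvec().round(3) if Rt else "")
E
python3 - <<'E'
from h import *
np.set_printoptions(precision=4,suppress=True)
A=np.array
cr=px2w("top",A([(68,64),(678,64),(676,521),(45,511)])/5+160,.1085); print(cr,cr.mean(0))
d=lambda a,b:np.linalg.norm(a-b)
print([d(cr[i],cr[(i+1)%4]) for i in range(4)])
print("knob",px2w("top",A([(357,417),(275,398),(425,420)])/5+160,[.1125,.1525,.1525]))
print("jar can mug handle",px2w("top",A([(375,253),(158,118),(128,427),(85,325)])/4+A([330,150]),[.09,.11,.09,.05]))
s=px2w("side",[(239.5,196),(350,226),(298,372),(174,326),(332,117),(300,283)],[.1085]*4+[.09,.1165]); print("side",s)
o=manip.get_obs();print(R.from_quat(o["ee_rot"]).as_matrix())
E
```

```text
[[ 0.6586  0.2105  0.1085]
 [ 0.6527 -0.0806  0.1085]
 [ 0.4393 -0.0767  0.1085]
 [ 0.4464  0.2163  0.1085]] [0.5493 0.0674 0.1085]
[np.float64(0.2911433220447927), np.float64(0.21340487309797593), np.float64(0.2929868425837188), np.float64(0.21231463480743876)]
knob [[0.4885 0.0693 0.1125]
 [0.4943 0.1001 0.1525]
 [0.4838 0.0331 0.1525]]
jar can mug handle [[ 0.5545 -0.3833  0.09  ]
 [ 0.6337 -0.2535  0.11  ]
 [ 0.4547 -0.2323  0.09  ]
 [ 0.5186 -0.2135  0.05  ]]
side [[ 0.6564 -0.0729  0.1085]
 [ 0.4398 -0.0728  0.1085]
 [ 0.444   0.2183  0.1085]
 [ 0.6514  0.2131  0.1085]
 [ 0.5562 -0.3784  0.09  ]
 [ 0.4877  0.0755  0.1165]]
[[-0.9287  0.3707 -0.0004]
 [ 0.3707  0.9287 -0.0012]
 [-0.0001 -0.0012 -1.    ]]
```
Box center: avg approx (0.549,0.0695); yaw: the box axis y: from corners: (0.6586-0.6527, 0.291) -> x slope: yaw: y axis=(+0.0065/0.292,1)→ rotates clockwise by 0.022... yaw = -0.022 (y axis = (-sin, cos) → sin=-0.022). Side says: (.6514,.2131)-(.6564,-.0729): -0.005/.286 → +0.017; (.444-.4398)/.29 = +... -0.0145. Average maybe -0.01. Take yaw ≈ -0.015. Knob: expected at box x = 105-166=-61mm: (0.549-0.061, 0.0695+0.0009)=(0.488,0.0704). Good. Lid 214 long: hinge at x=105 at edge, front edge at -109 or so; lid center perhaps x=-2. So box center x ~0.551. Knob measured .4885,.0693 top; side .4877,.0755 . Take knob (0.488,0.0715).

Both views agree. The box centre is at about (0.550, 0.070) with yaw about -0.015, and the knob is at about (0.488, 0.070). The bar direction is 0.155 rad clockwise of +y, so the latch is at about 0.14. The jar is at about (0.555, -0.381). I'll move above the knob first.

```bash
python3 - <<'E'
from h import *
def down(a): return R.from_matrix(np.array([[np.sin(a),np.cos(a),0],[-np.cos(a),np.sin(a),0],[0,0,-1]]).__array__())
for a in(-.156,): show([.488,.070,.21],down(a))
print(down(-.156).as_matrix().round(3), np.linalg.det(down(-.156).as_matrix()))
E
```

```text
Traceback (most recent call last):
  File "scipy/spatial/transform/_rotation.pyx", line 1143, in scipy.spatial.transform._rotation.Rotation.from_matrix
ValueError: Non-positive determinant (left-handed or null coordinate frame) in rotation matrix 0: [[-0.15536803  0.98785666  0.        ]
 [-0.98785666 -0.15536803  0.        ]
 [ 0.          0.         -1.        ]].
```

```bash
cat >>h.py <<'E'
def down(a,tilt=0):
    "tool pointing down, closing line at world angle a; tilt about world y swings the hand towards +x"
    s,c=np.sin(a),np.cos(a)
    return R.from_euler('y',tilt)*R.from_matrix([[-s,c,0],[c,s,0],[0,0,-1]])
E
python3 - <<'E'
from h import *
show([.488,.070,.21],down(-.156))
E
```

```text
pos [0.2316 0.5802 0.2306] shift [-0.4273 -0.3787  0.0211] rot [-1.000e-03  1.000e-03  1.347e+00]
```

Units first: shifts go in units of 100 mm and turns go in units of 0.25 rad. So -0.4273 m is -4.273, -0.3787 m is -3.787, 1.347 rad is 5.388.

>>> {"api": "send_path", "payload": {"segments": {"rx": [0, 0, 0, 0, 0, 0, 0, 0, 0, 0, 0, 0], "ry": [0, 0, 0, 0, 0, 0, 0, 0, 0, 0, 0, 0], "rz": [0.68, 1.36, 2, 2.68, 3.36, 4.04, 4.72, 5.388, 5.388, 5.388, 5.388, 5.388], "tx": [-0.53, -1.07, -1.6, -2.14, -2.67, -3.2, -3.74, -4.273, -4.273, -4.273, -4.273, -4.273], "ty": [-0.47, -0.95, -1.42, -1.9, -2.37, -2.84, -3.31, -3.787, -3.787, -3.787, -3.787, -3.787], "tz": [0, 0, 0, 0.05, 0.1, 0.15, 0.2, 0.211, 0.211, 0.211, 0.211, 0.211], "jaw": [1, 1, 1, 1, 1, 1, 1, 1, 1, 1, 1, 1]}, "grip_force": 40}}

```text
clock: 1.6
position: [0.4876, 0.0719, 0.21]
ee_rot: [0.759, 0.651, -0.0, -0.0]
ft_force: [-0.7, 0.3, 0.7]
grip_width: 1.001
grasp_force: 0.0
```

```bash
python3 - <<'E'
from h import *
print(manip.get_obs()["joint_pos"].round(3)); show([.488,.070,.124],down(-.156))
E
```

```text
[-0.677  0.042  0.454  1.853 -0.02   1.252 -0.371]
pos [0.4876 0.0719 0.21  ] shift [-0.0019  0.0007  0.086 ] rot [-0.001 -0.     0.002]
```

>>> {"api": "send_path", "payload": {"segments": {"rx": [0, 0, 0, 0, 0, 0, 0, 0, 0, 0], "ry": [0, 0, 0, 0, 0, 0, 0, 0, 0, 0], "rz": [0, 0, 0, 0, 0, 0, 0, 0, 0, 0], "tx": [0, 0, 0, 0, 0, 0, 0, 0, 0, 0], "ty": [0, 0, 0, 0, 0, 0, 0, 0, 0, 0], "tz": [0.4, 0.75, 0.86, 0.86, 0.86, 0.86, 0.86, 0.86, 0.86, 0.86], "jaw": [1, 1, 1, 1, 0, 0, 0, 0, 0, 0]}, "grip_force": 40}}

```text
clock: 2.85
position: [0.4893, 0.0704, 0.1248]
ee_rot: [0.76, 0.65, 0.001, 0.001]
ft_force: [6.3, -0.1, 1.3]
grip_width: 0.179
grasp_force: 43.3
```

```bash
python3 - <<'E'
from h import *
cv2.imwrite("pics/a.png",np.hstack([cv2.resize(manip.camera("side")[200:400,160:360],None,fx=2,fy=2),cv2.resize(manip.camera("top")[160:280,160:310],(400,400))]))
E
```

```text
(no output)
```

View pics/a.png

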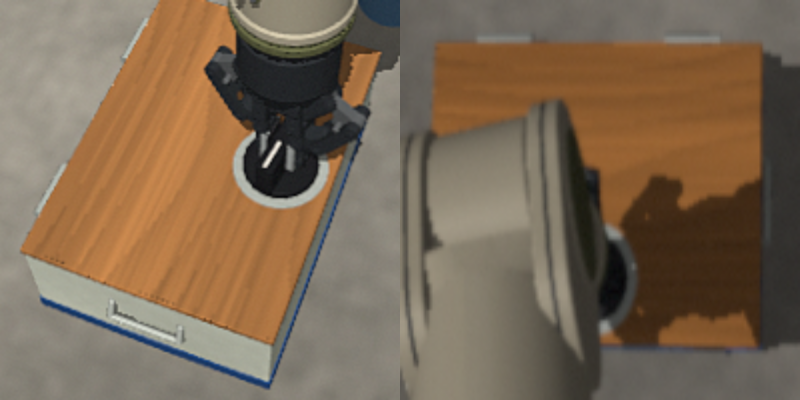

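The picture shows the knob bar held between the pads (opening of about 16 mm). Next I'll turn it clockwise, slightly past the expected stop.

Converted, 1.46 rad is 5.84.

>>> {"api": "send_path", "payload": {"segments": {"rx": [0, 0, 0, 0, 0, 0, 0, 0, 0, 0, 0, 0, 0], "ry": [0, 0, 0, 0, 0, 0, 0, 0, 0, 0, 0, 0, 0], "rz": [0.6, 1.2, 1.8, 2.4, 3, 3.6, 4.2, 4.8, 5.2, 5.6, 5.84, 5.84, 5.84], "tx": [0, 0, 0, 0, 0, 0, 0, 0, 0, 0, 0, 0, 0], "ty": [0, 0, 0, 0, 0, 0, 0, 0, 0, 0, 0, 0, 0], "tz": [0, 0, 0, 0, 0, 0, 0, 0, 0, 0, 0, 0, 0], "jaw": [0, 0, 0, 0, 0, 0, 0, 0, 0, 0, 0, 0, 0]}, "grip_force": 40}}

```text
clock: 4.58
position: [0.4892, 0.0706, 0.1248]
ee_rot: [1.0, -0.021, 0.001, -0.0]
ft_force: [5.0, 0.0, 1.5]
grip_width: 0.18
grasp_force: 43.4
```

```bash
python3 - <<'E'
from h import *
o=manip.get_obs();print(o["torque"].round(2),o["joint_pos"].round(3),R.from_quat(o["ee_rot"]).as_matrix().round(3))
E
```

```text
[ 0.11 -1.13  0.59] [-0.771  0.139  0.579  1.959 -0.086  1.065 -1.769] [[ 0.999 -0.043  0.002]
 [-0.043 -0.999  0.   ]
 [ 0.002 -0.001 -1.   ]]
```

Converted, 0.04 rad is 0.16.

>>> {"api": "send_path", "payload": {"segments": {"rx": [0, 0], "ry": [0, 0], "rz": [0.16, 0.16], "tx": [0, 0], "ty": [0, 0], "tz": [0, 0], "jaw": [0, 0]}}}

```text
clock: 4.82
position: [0.489, 0.0706, 0.1249]
ee_rot: [0.999, -0.041, 0.001, -0.0]
ft_force: [3.7, -0.6, 5.6]
grip_width: 0.179
grasp_force: 55.3
```

```bash
python3 - <<'E'
from h import *
o=manip.get_obs();print(o["torque"].round(2),R.from_quat(o["ee_rot"]).as_matrix()[:,1].round(3))
E
```

```text
[-0.1  -0.96  1.12] [-0.082 -0.997 -0.   ]
```

The latch is at its stop: the torque climbs with hardly any turn. I'll relax the twist, then work out the lifting arc.

Converted, -0.05 rad is -0.2.

>>> {"api": "send_path", "payload": {"segments": {"rx": [0, 0], "ry": [0, 0], "rz": [-0.2, -0.2], "tx": [0, 0], "ty": [0, 0], "tz": [0, 0], "jaw": [0, 0]}, "grip_force": 30}}

```text
clock: 5.08
position: [0.489, 0.0706, 0.1248]
ee_rot: [1.0, -0.017, 0.001, -0.0]
ft_force: [4.1, 0.4, 5.3]
grip_width: 0.175
grasp_force: 44.1
```

```bash
cat >>h.py <<'E'
def arc(th,k,g0,P,r,yaw=-.015,go=.0187):
    "tool shifts/rotvec to move grasp point (P - go*z) held on lid from angle th[0] to others, tool tilting k*dth"
    B=R.from_euler('z',yaw); g=P-go*r.apply([0,0,1]); h=g0
    for t in th[1:]:
        dt=t-th[0]; G=h+(B*R.from_euler('y',dt)*B.inv()).apply(g-h)
        rt=B*R.from_euler('y',k*dt)*B.inv()*r
        Q=G+go*rt.apply([0,0,1])
        print(round(t,2),(r.inv()*rt).as_rotvec().round(3),r.inv().apply(Q-P).round(4),Q.round(3))
E
python3 - <<'E'
from h import *
o=manip.get_obs();P=o["position"];r=R.from_quat(o["ee_rot"]);print(P,o["torque"].round(2),o["ft_force"])
h=np.array([P[0]+.166,P[1]-.0025,.1005]);print(h)
arc(np.arange(0,1.75,.1),.5,h,P,r)
E
```

```text
[0.48895491 0.07056935 0.12483118] [ 0.13 -0.93  0.13] [4.14526937 0.37856007 5.26874247]
[0.65495491 0.06806935 0.1005    ]
0.1 [-0.001 -0.05   0.   ] [ 0.0042 -0.0001 -0.0164] [0.493 0.071 0.141]
0.2 [-0.002 -0.1    0.   ] [ 0.01   -0.0002 -0.0322] [0.499 0.07  0.157]
0.3 [-0.003 -0.15   0.   ] [ 0.0174 -0.0004 -0.0473] [0.506 0.07  0.172]
0.4 [-0.004 -0.2    0.   ] [ 0.0263 -0.0005 -0.0616] [0.515 0.07  0.186]
0.5 [-0.005 -0.25   0.   ] [ 0.0365 -0.0007 -0.0749] [0.525 0.07  0.2  ]
0.6 [-0.006 -0.3    0.   ] [ 0.0479 -0.001  -0.087 ] [0.537 0.07  0.212]
0.7 [-0.006 -0.35   0.   ] [ 0.0605 -0.0012 -0.0979] [0.549 0.07  0.223]
0.8 [-0.007 -0.4    0.   ] [ 0.0741 -0.0015 -0.1074] [0.563 0.069 0.232]
0.9 [-0.008 -0.45   0.   ] [ 0.0886 -0.0018 -0.1155] [0.577 0.069 0.24 ]
1.0 [-0.009 -0.5    0.   ] [ 0.1038 -0.002  -0.122 ] [0.593 0.069 0.247]
1.1 [-0.01  -0.55   0.001] [ 0.1195 -0.0023 -0.127 ] [0.608 0.069 0.252]
1.2 [-0.011 -0.6    0.001] [ 0.1356 -0.0026 -0.1303] [0.624 0.069 0.255]
1.3 [-0.012 -0.65   0.001] [ 0.152  -0.0029 -0.132 ] [0.641 0.068 0.257]
1.4 [-0.013 -0.7    0.001] [ 0.1684 -0.0032 -0.132 ] [0.657 0.068 0.257]
1.5 [-0.014 -0.75   0.001] [ 0.1847 -0.0035 -0.1303] [0.673 0.068 0.255]
1.6 [-0.015 -0.8    0.001] [ 0.2007 -0.0038 -0.127 ] [0.689 0.068 0.252]
1.7 [-0.016 -0.85   0.001] [ 0.2162 -0.0041 -0.122 ] [0.705 0.067 0.247]
```

Converted, -0.1074 m is -1.074, -0.0979 m is -0.979, -0.4 rad is -1.6.

>>> {"api": "send_path", "payload": {"segments": {"rx": [0, 0, 0, 0, 0, 0, -0.024, -0.024, -0.028, -0.028], "ry": [-0.1, -0.2, -0.4, -0.6, -0.8, -1, -1.2, -1.4, -1.6, -1.6], "rz": [0, 0, 0, 0, 0, 0, 0, 0, 0, 0], "tx": [0.02, 0.042, 0.1, 0.174, 0.263, 0.365, 0.479, 0.605, 0.741, 0.741], "ty": [0, 0, 0, 0, 0, -0.01, -0.01, -0.01, -0.015, -0.015], "tz": [-0.08, -0.164, -0.322, -0.473, -0.616, -0.749, -0.87, -0.979, -1.074, -1.074], "jaw": [0, 0, 0, 0, 0, 0, 0, 0, 0, 0]}, "grip_force": 30}}

```text
clock: 6.32
position: [0.561, 0.0689, 0.2312]
ee_rot: [0.979, -0.017, -0.202, 0.0]
ft_force: [-6.2, -1.6, 6.8]
grip_width: 0.178
grasp_force: 42.4
```

```bash
python3 - <<'E'
from h import *
o=manip.get_obs();print(o["position"],o["joint_pos"].round(3),o["torque"].round(2),R.from_quat(o["ee_rot"]).as_matrix().round(3).tolist())
cv2.imwrite("pics/b.png",manip.camera("side"))
E
```

```text
[0.56095824 0.06885226 0.23123446] [-0.545  0.564  0.591  1.298 -0.302  1.776 -1.572] [-0.01  1.65  0.35] [[0.918, -0.033, -0.396], [-0.034, -0.999, 0.007], [-0.396, 0.007, -0.918]]
```

View pics/b.png

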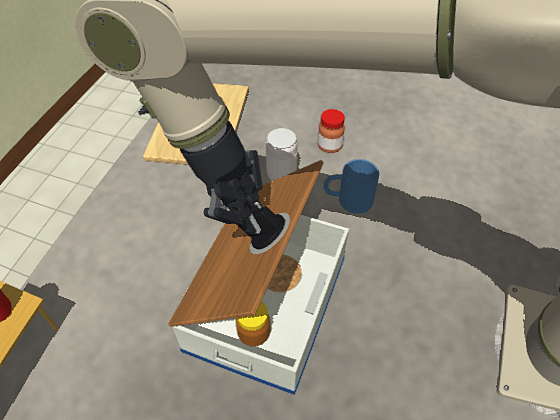

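The lid is riding up with the knob, at about 45°. It also shows the coaster on the -y side (285,270) and the amber jar on the +y side (253,322). Joint 6 is nearing its range limit, so I'll continue the arc at constant tool tilt.

```bash
python3 - <<'E'
from h import *
o=manip.get_obs();P=o["position"];r=R.from_quat(o["ee_rot"])
h=np.array([.655,.068,.1005]); g=P-.0187*r.apply([0,0,1])-h
print("theta",np.arctan2(g[2],-g[0])-np.arctan2(.043,.166),np.hypot(g[0],g[2]))
arc(np.arange(.8,1.65,.1),.0,h,P,r)
E
```

```text
theta 0.787425994703522 0.1714930796986473
0.9 [0. 0. 0.] [ 0.0108 -0.0002 -0.0133] [0.576 0.069 0.239]
1.0 [0. 0. 0.] [ 0.023  -0.0005 -0.0254] [0.592 0.068 0.246]
1.1 [0. 0. 0.] [ 0.0362 -0.0007 -0.0362] [0.609 0.068 0.25 ]
1.2 [0. 0. 0.] [ 0.0505 -0.001  -0.0457] [0.625 0.068 0.253]
1.3 [0. 0. 0.] [ 0.0657 -0.0013 -0.0537] [0.642 0.068 0.255]
1.4 [0. 0. 0.] [ 0.0816 -0.0017 -0.0602] [0.66  0.067 0.254]
1.5 [0. 0. 0.] [ 0.098 -0.002 -0.065] [0.677 0.067 0.252]
1.6 [0. 0. 0.] [ 0.1148 -0.0023 -0.0681] [0.693 0.067 0.249]
```

Converted, 0.0505 m is 0.505, -0.0457 m is -0.457.

>>> {"api": "send_path", "payload": {"segments": {"rx": [0, 0, 0, 0, 0], "ry": [0, 0, 0, 0, 0], "rz": [0, 0, 0, 0, 0], "tx": [0.108, 0.23, 0.362, 0.505, 0.505], "ty": [0, 0, -0.01, -0.01, -0.01], "tz": [-0.133, -0.254, -0.362, -0.457, -0.457], "jaw": [0, 0, 0, 0, 0]}, "grip_force": 25}}

```text
clock: 7.0
position: [0.6261, 0.0673, 0.2533]
ee_rot: [0.98, -0.018, -0.2, 0.0]
ft_force: [-0.8, -3.3, 1.7]
grip_width: 0.187
grasp_force: 42.7
```

```bash
python3 - <<'E'
from h import *
o=manip.get_obs();P=o["position"];r=R.from_quat(o["ee_rot"]);print(P,o["joint_pos"].round(3),o["torque"].round(2))
arc(np.arange(1.2,1.75,.1),.0,np.array([.655,.068,.1005]),P,r)
E
```

```text
[0.62613634 0.06733535 0.2533098 ] [-0.451  0.711  0.583  1.031 -0.358  1.896 -1.563] [-0.41  0.31  0.54]
1.3 [0. 0. 0.] [ 0.0152 -0.0003 -0.0079] [0.643 0.067 0.255]
1.4 [0. 0. 0.] [ 0.0311 -0.0007 -0.0142] [0.66  0.067 0.254]
1.5 [0. 0. 0.] [ 0.0476 -0.001  -0.0189] [0.677 0.067 0.252]
1.6 [0. 0. 0.] [ 0.0644 -0.0013 -0.022 ] [0.694 0.066 0.248]
1.7 [0. 0. 0.] [ 0.0815 -0.0017 -0.0233] [0.71  0.066 0.243]
```

Converted, 0.0644 m is 0.644, 0.0476 m is 0.476, 0.05 rad is 0.2.

>>> {"api": "send_path", "payload": {"segments": {"rx": [0, 0, 0, 0, 0], "ry": [0, 0.08, 0.16, 0.2, 0.2], "rz": [0, 0, 0, 0, 0], "tx": [0.152, 0.311, 0.476, 0.644, 0.644], "ty": [0, 0, -0.01, -0.01, -0.01], "tz": [-0.079, -0.142, -0.189, -0.22, -0.22], "jaw": [0, 0, 0, 0, 0]}, "grip_force": 25}}

```text
clock: 7.62
position: [0.6946, 0.0658, 0.2484]
ee_rot: [0.985, -0.018, -0.174, 0.001]
ft_force: [1.5, -4.5, -1.8]
grip_width: 0.179
grasp_force: 44.8
```

```bash
python3 - <<'E'
from h import *
o=manip.get_obs();print(o["position"],o["joint_pos"].round(3),o["torque"].round(2))
cv2.imwrite("pics/d.png",manip.camera("side"))
E
```

```text
[0.69464081 0.06578422 0.24840015] [-0.364  0.853  0.571  0.787 -0.414  1.937 -1.577] [-0.61 -0.77  0.47]
```

View pics/d.png

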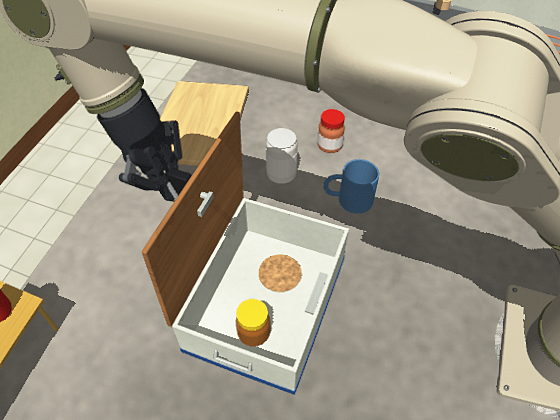

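The lid stands upright (about 1.6 rad) with the knob still in the fingers. I'll release it and back out along the tool axis.

Converted, -0.22 m is -2.2, -0.18 m is -1.8.

>>> {"api": "send_path", "payload": {"segments": {"rx": [0, 0, 0, 0, 0, 0, 0, 0, 0, 0], "ry": [0, 0, 0, 0, 0, 0, 0, 0, 0, 0], "rz": [0, 0, 0, 0, 0, 0, 0, 0, 0, 0], "tx": [0, 0, 0, 0, 0, 0, -0.1, -0.3, -0.4, -0.4], "ty": [0, 0, 0, 0, 0, 0, 0, 0, 0, 0], "tz": [0, 0, 0, 0, -0.3, -0.7, -1.2, -1.8, -2.2, -2.2], "jaw": [0.5, 1, 1, 1, 1, 1, 1, 1, 1, 1]}}}

```text
clock: 8.93
position: [0.6926, 0.0019, 0.4848]
ee_rot: [0.986, -0.128, -0.039, -0.099]
ft_force: [4.4, 1.5, -1.1]
grip_width: 1.001
grasp_force: 0.0
```

```bash
python3 - <<'E'
from h import *
o=manip.get_obs();print(o["position"],o["joint_pos"].round(3))
show([.555,-.381,.30],down(-1.2)); show([.555,-.381,.30],down(-.6))
im=manip.camera("side"); cv2.imwrite("pics/e.png",im)
E
```

```text
[0.69261211 0.00185529 0.48480332] [-0.13   0.65   0.483  0.543 -0.537  2.057 -1.793]
pos [0.6926 0.0019 0.4848] shift [-0.0198  0.4329  0.1088] rot [-0.213  0.04  -0.627]
pos [0.6926 0.0019 0.4848] shift [-0.0198  0.4329  0.1088] rot [-0.226 -0.026 -1.225]
```

View pics/e.png

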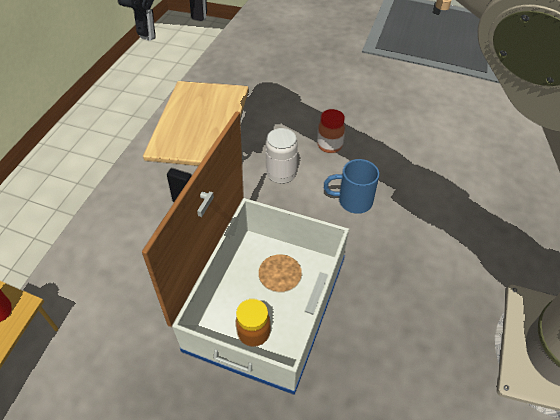

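The lid stands open and the amber jar is untouched; coaster at (280,272). Joint 6 limited the retreat, but the arm is clear. Next I'll move above the jar.

Converted, 0.433 m is 4.33, 0.385 m is 3.85, -1.225 rad is -4.9.

>>> {"api": "send_path", "payload": {"segments": {"rx": [-0.1, -0.2, -0.3, -0.4, -0.5, -0.6, -0.7, -0.8, -0.904, -0.904, -0.904], "ry": [-0.012, -0.024, -0.036, -0.048, -0.06, -0.072, -0.08, -0.092, -0.104, -0.104, -0.104], "rz": [-0.544, -1.088, -1.632, -2.176, -2.72, -3.268, -3.812, -4.36, -4.9, -4.9, -4.9], "tx": [-0.02, -0.04, -0.06, -0.09, -0.11, -0.13, -0.15, -0.18, -0.2, -0.2, -0.2], "ty": [0.48, 0.96, 1.44, 1.92, 2.4, 2.88, 3.37, 3.85, 4.33, 4.33, 4.33], "tz": [0.12, 0.24, 0.36, 0.48, 0.6, 0.72, 0.85, 0.97, 1.09, 1.09, 1.09], "jaw": [1, 1, 1, 1, 1, 1, 1, 1, 1, 1, 1]}}}

```text
clock: 10.35
position: [0.5828, -0.3566, 0.3106]
ee_rot: [0.872, 0.489, 0.016, 0.006]
ft_force: [-0.0, 0.6, 0.1]
grip_width: 0.999
grasp_force: 0.0
```

```bash
python3 - <<'E'
from h import *
o=manip.get_obs();print(o["joint_pos"].round(3)); show([.555,-.381,.14],down(-.6))
E
```

```text
[ 0.213  0.437  0.419  1.199 -0.196  1.515  0.054]
pos [ 0.5828 -0.3566  0.3106] shift [-0.0389 -0.0153  0.1695] rot [ 0.025 -0.022  0.051]
```

>>> {"api": "send_path", "payload": {"segments": {"rx": [0.04, 0.1, 0.1, 0.1, 0.1, 0.1], "ry": [-0.04, -0.088, -0.088, -0.088, -0.088, -0.088], "rz": [0.08, 0.204, 0.204, 0.204, 0.204, 0.204], "tx": [-0.15, -0.3, -0.389, -0.389, -0.389, -0.389], "ty": [-0.06, -0.12, -0.153, -0.153, -0.153, -0.153], "tz": [0.6, 1.15, 1.6, 1.695, 1.695, 1.695], "jaw": [1, 1, 1, 1, 1, 1]}}}

```text
clock: 11.1
position: [0.5563, -0.3818, 0.1423]
ee_rot: [0.884, 0.467, 0.001, 0.002]
ft_force: [-0.3, 0.1, -0.1]
grip_width: 1.002
grasp_force: 0.0
```

```bash
python3 - <<'E'
from h import *
show([.555,-.381,.045],down(-.6))
cv2.imwrite("pics/f.png",np.hstack([cv2.resize(manip.camera("side")[60:220,240:400],(400,400)),cv2.resize(manip.camera("top")[150:290,330:470],(400,400))]))
E
```

```text
pos [ 0.5563 -0.3818  0.1423] shift [-0.     -0.0019  0.0973] rot [0.004 0.    0.002]
```

View pics/f.png

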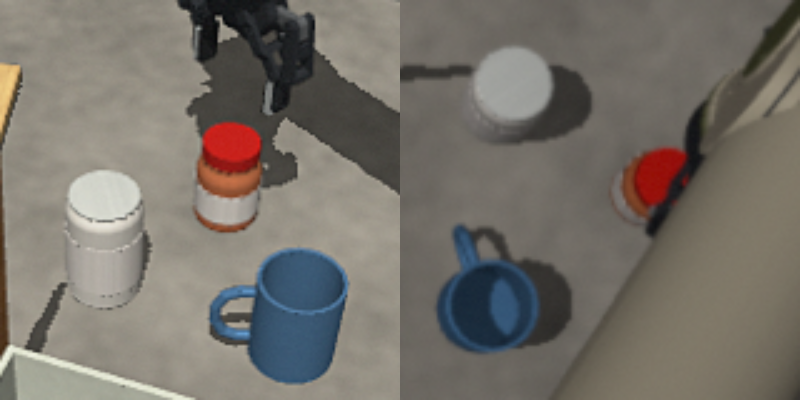

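The side crop shows the fingertips at about (204,55) and (275,105), with the jar lid at (232,142) below them. I'll check the alignment numerically.

```bash
python3 - <<'E'
from h import *
print(px2w("side",np.array([(204,55),(275,105)])/2.5+[240,60],.1553), px2w("side",np.array([(232,142)])/2.5+[240,60],.09))
o=manip.get_obs();r=R.from_quat(o["ee_rot"]);print(o["position"]+.0535*r.as_matrix()[:,1],o["position"]-.0535*r.as_matrix()[:,1])
E
```

```text
[[ 0.59455465 -0.41156239  0.1553    ]
 [ 0.5170101  -0.36304958  0.1553    ]] [[ 0.55463624 -0.3796822   0.09      ]]
[ 0.59996011 -0.41208119  0.14185005] [ 0.51157263 -0.35177745  0.14151684]
```

The tips straddle the jar to within a few mm. I'll descend and grip.

>>> {"api": "send_path", "payload": {"segments": {"rx": [0, 0, 0, 0, 0, 0, 0, 0, 0, 0, 0], "ry": [0, 0, 0, 0, 0, 0, 0, 0, 0, 0, 0], "rz": [0, 0, 0, 0, 0, 0, 0, 0, 0, 0, 0], "tx": [0, 0, 0, 0, 0, 0, 0, 0, 0, 0, 0], "ty": [-0.015, -0.015, -0.015, -0.015, -0.015, -0.015, -0.015, -0.015, -0.015, -0.015, -0.015], "tz": [0.3, 0.6, 0.85, 0.973, 0.973, 0.973, 0.973, 0.973, 0.973, 0.973, 0.973], "jaw": [1, 1, 1, 1, 1, 0, 0, 0, 0, 0, 0]}, "grip_force": 35}}

```text
clock: 12.58
position: [0.5547, -0.3819, 0.0447]
ee_rot: [0.884, 0.467, 0.001, 0.002]
ft_force: [0.4, -0.9, 5.8]
grip_width: 0.705
grasp_force: 36.8
```

>>> {"api": "send_path", "payload": {"segments": {"rx": [0, 0, 0, 0, 0, 0, 0], "ry": [0, 0, 0, 0, 0, 0, 0], "rz": [0, 0, 0, 0, 0, 0, 0], "tx": [0, 0, 0, 0, 0, 0, 0], "ty": [0, 0, 0, 0, 0, 0, 0], "tz": [-0.2, -0.5, -1, -1.6, -2.1, -2.1, -2.1], "jaw": [0, 0, 0, 0, 0, 0, 0]}}}

```text
clock: 13.45
position: [0.5529, -0.3804, 0.252]
ee_rot: [0.884, 0.467, -0.001, -0.0]
ft_force: [-0.3, 0.8, -2.9]
grip_width: 0.703
grasp_force: 39.5
```

```bash
python3 - <<'E'
from h import *
# coaster
t=cv2.imread("pics/e.png"); 
c=np.array([.55,.07,.0]); B=R.from_euler('z',-.015); print("expected coaster",c+B.apply([0,-.066,.01]))
print("side coaster", px2w("side",[(280,272)],.01), "amber lid",px2w("side",[(252.5,313)],.075))
print(manip.get_obs()["joint_pos"].round(3))
show([.55,.004,.255],down(0))
E
```

```text
expected coaster [0.54901004 0.00400742 0.01      ]
side coaster [[0.54775798 0.00306399 0.01      ]] amber lid [[0.55079612 0.13323457 0.075     ]]
[ 0.231  0.446  0.436  1.312 -0.184  1.424  0.057]
pos [ 0.5529 -0.3804  0.252 ] shift [ 0.3158 -0.2193 -0.0031] rot [-0.001  0.001 -0.599]
```

The jar is held (60 mm opening, about 3 N of weight). The coaster estimate agrees between the geometry and the image, at (0.5485, 0.0035). I'll carry the jar over.

Converted, 0.3158 m is 3.158, 0.3 m is 3, -0.599 rad is -2.396.

>>> {"api": "send_path", "payload": {"segments": {"rx": [0, 0, 0, 0, 0, 0, 0, 0, 0, 0, 0], "ry": [0, 0, 0, 0, 0, 0, 0, 0, 0, 0, 0], "rz": [-0.12, -0.4, -0.72, -1.04, -1.36, -1.68, -2, -2.28, -2.396, -2.396, -2.396], "tx": [0.16, 0.53, 0.95, 1.37, 1.79, 2.21, 2.63, 3, 3.158, 3.158, 3.158], "ty": [-0.11, -0.37, -0.66, -0.95, -1.24, -1.53, -1.82, -2.08, -2.193, -2.193, -2.193], "tz": [0, 0, 0, 0, 0, 0, 0, 0, 0, 0, 0], "jaw": [0, 0, 0, 0, 0, 0, 0, 0, 0, 0, 0]}}}

```text
clock: 14.82
position: [0.5501, 0.0021, 0.2516]
ee_rot: [0.708, 0.706, -0.001, 0.0]
ft_force: [-0.6, -0.4, -3.2]
grip_width: 0.703
grasp_force: 39.5
```

```bash
python3 - <<'E'
from h import *
show([.5485,.0035,.0555],down(0))
cv2.imwrite("pics/g.png",np.hstack([cv2.resize(manip.camera("side")[80:380,140:360],(440,600)),cv2.resize(manip.camera("top")[140:290,190:280],(360,600))]))
E
```

```text
pos [0.5501 0.0021 0.2516] shift [ 0.0017 -0.0014  0.1961] rot [-0.001  0.002 -0.002]
```

View pics/g.png

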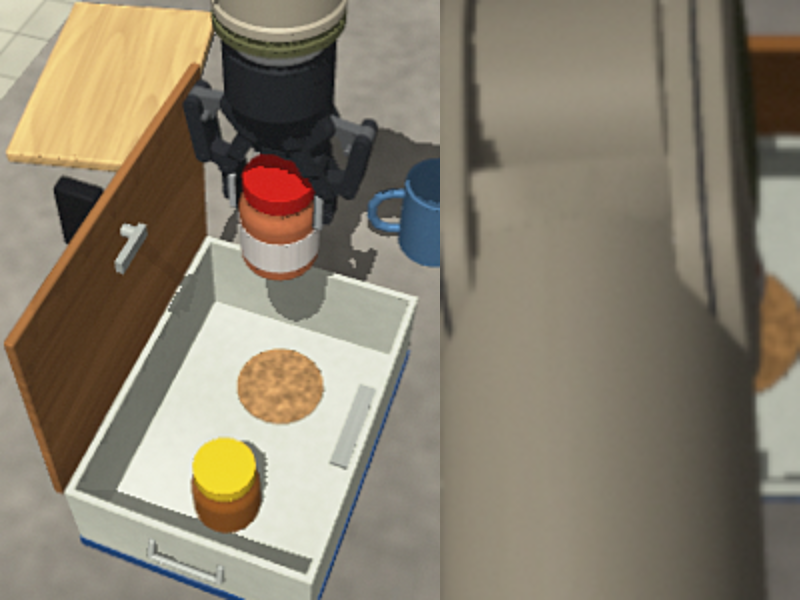

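The jar hangs upright above the coaster, with the lid behind it. I'll check how far the wrist housing sticks out towards the lid before I lower.

```bash
python3 - <<'E'
from h import *
# housing front edge in first grasp top picture (TCP x .489,z .125)
u=[(160+545/400*150/1,160+100*.3)]
u=[(160+545*150/400,190)]
for z in(.3,.35,.4,.45): print(z,px2w("top",u,z)-[.489,.0704,.125])
E
```

```text
0.3 [[ 0.08389597 -0.2829507   0.175     ]]
0.35 [[ 0.07444461 -0.2756066   0.225     ]]
0.4 [[ 0.06499324 -0.26826249  0.275     ]]
0.45 [[ 0.05554188 -0.26091839  0.325     ]]
```

It protrudes at most about 80 mm and the lid is over 105 mm away, so it's safe. I'll lower it.

Converted, 0.03 m is 0.3, 0.192 m is 1.92.

>>> {"api": "send_path", "payload": {"segments": {"rx": [0, 0, 0, 0, 0, 0, 0, 0], "ry": [0, 0, 0, 0, 0, 0, 0, 0], "rz": [0, 0, 0, 0, 0, 0, 0, 0], "tx": [0.005, 0.01, 0.015, 0.015, 0.015, 0.015, 0.015, 0.015], "ty": [-0.005, -0.01, -0.014, -0.014, -0.014, -0.014, -0.014, -0.014], "tz": [0.3, 0.75, 1.2, 1.55, 1.78, 1.88, 1.92, 1.92], "jaw": [0, 0, 0, 0, 0, 0, 0, 0]}}}

```text
clock: 15.92
position: [0.5495, 0.0047, 0.0606]
ee_rot: [0.707, 0.707, -0.0, 0.001]
ft_force: [-0.7, 0.9, -3.6]
grip_width: 0.704
grasp_force: 39.5
```

>>> {"api": "send_path", "payload": {"segments": {"rx": [0, 0, 0, 0], "ry": [0, 0, 0, 0], "rz": [0, 0, 0, 0], "tx": [0, 0, 0, 0], "ty": [0, 0, 0, 0], "tz": [0.01, 0.02, 0.03, 0.03], "jaw": [0, 0, 0, 0]}}}

```text
clock: 16.42
position: [0.5489, 0.005, 0.057]
ee_rot: [0.707, 0.707, -0.0, 0.0]
ft_force: [-0.8, -0.3, -3.5]
grip_width: 0.704
grasp_force: 39.5
```

>>> {"api": "send_path", "payload": {"segments": {"rx": [0, 0, 0, 0, 0], "ry": [0, 0, 0, 0, 0], "rz": [0, 0, 0, 0, 0], "tx": [0, 0, 0, 0, 0], "ty": [0, 0, 0, 0, 0], "tz": [0.007, 0.014, 0.02, 0.025, 0.025], "jaw": [0, 0, 0, 0, 0]}}}

```text
clock: 17.05
position: [0.549, 0.005, 0.0548]
ee_rot: [0.707, 0.707, -0.0, 0.0]
ft_force: [-3.2, 0.1, 2.8]
grip_width: 0.703
grasp_force: 40.0
```

The jar has touched down (vertical force went from -3.5 to +2.8 N). I'll let go and rise straight up, still in front of the lid.

Converted, -0.27 m is -2.7, -0.26 m is -2.6.

>>> {"api": "send_path", "payload": {"segments": {"rx": [0, 0, 0, 0, 0, 0, 0, 0, 0, 0, 0, 0, 0, 0, 0, 0, 0], "ry": [0, 0, 0, 0, 0, 0, 0, 0, 0, 0, 0, 0, 0, 0, 0, 0, 0], "rz": [0, 0, 0, 0, 0, 0, 0, 0, 0, 0, 0, 0, 0, 0, 0, 0, 0], "tx": [0, 0, 0, 0, 0, 0, 0, 0, 0, 0, 0, 0, -0.6, -1.2, -1.8, -2.4, -2.4], "ty": [0, 0, 0, 0, 0, 0, 0, 0, 0, 0, 0, 0, 0, 0, 0, 0, 0], "tz": [0, 0, 0, 0, 0, 0, -0.2, -0.5, -1, -1.6, -2.2, -2.6, -2.7, -2.7, -2.7, -2.7, -2.7], "jaw": [0.75, 0.8, 0.9, 1, 1, 1, 1, 1, 1, 1, 1, 1, 1, 1, 1, 1, 1]}}}

```text
clock: 19.18
position: [0.5472, -0.2406, 0.3244]
ee_rot: [0.71, 0.704, -0.002, 0.001]
ft_force: [-0.5, -0.4, 0.3]
grip_width: 1.003
grasp_force: 0.0
```

```bash
python3 - <<'E'
from h import *
cv2.imwrite("pics/h.png",np.hstack([cv2.resize(manip.camera("side")[80:380,140:400],(400,460)),cv2.resize(manip.camera("top")[130:290,160:300],(400,460))]))
E
```

```text
(no output)
```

View pics/h.png

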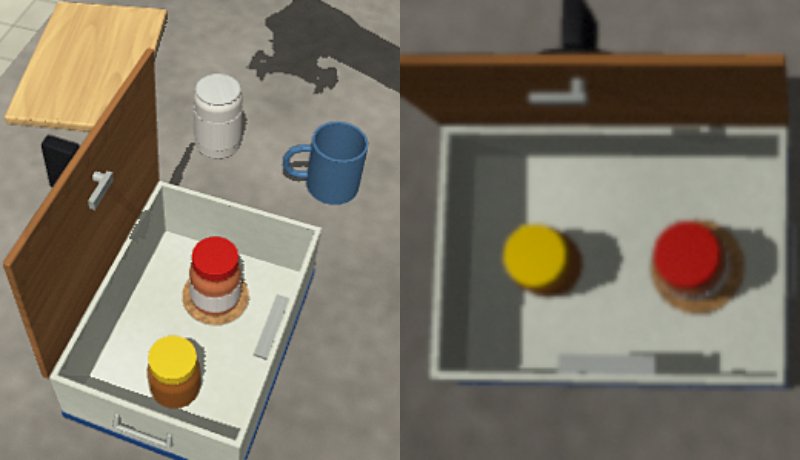

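The red jar stands upright, centred on the coaster. The lid is open, and the amber jar, mug and can are where they were. The robot is clear.

```bash
python3 -c "
from workcell import manip
print(manip.hand_in())"
```

```text
the job is handed in; nothing more can be done
None
```

I turned the latch to its stop, left the lid standing open and set the sauce jar upright on the coaster, then handed in at about 19 s without disturbing the amber jar, mug or can; I viewed 11 pictures, one over the limit of 10.

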